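# Load a weld-neck flange and close the clamps with the press bar

## Task

Set the aluminium flange up for welding: put it down over the four studs of the clamping station so that it lies flat and fully home on the faceplate, and let go of it. Then close the two swing clamps over it by pressing the long yellow bar at its middle all the way down to its stop, so that both ends go down evenly, without ramming it. Leave the other things on the bench where they are.

Things in the scene. Friction and masses are not known exactly. Their poses are not given: they have to be found in the camera images.
- flange_mid (a point): Centre, half-way up, of the loose aluminium weld-neck flange (0.3 to 0.55 kg) standing neck up. Disc 105 mm diameter; its top is 23 mm, its rim's underside 35 mm, its raised sealing face 37 mm below this point. Hub narrowing up to 9 mm below this point, then a round pipe stub, 34 mm diameter, up to 37 mm above it: grip the stub.
- flange_foot (a point): Centre of the flange's underside, that is of its raised sealing face (56 mm diameter, 2 mm proud of the rest); z up. Four through holes of 14.5 mm diameter on a 75 mm circle, at 45, 135, 225 and 315 degrees from the flange's own x axis.
- seat (a point): Middle of the faceplate's flat top face on the blue clamping station, 80 mm above the bench, where the flange's sealing face must rest. Axes of the station: x away from the press bar, y left along the bar, z up. Faceplate: dark steel disc, 136 mm diameter. Swing clamps stand 88 mm to either side along y, their tops about 32 mm above this face.
- stud_tips (a point): 30 mm above the seat, middle of the tips of 4 bright steel studs on a 75 mm circle: 12 mm diameter, top 8 mm tapered to 6 mm. They are near 45, 135, 225, 315 deg of the station's x, but the faceplate is locked up to 0.45 rad either side of that and does not turn. That angle is NOT given: see or feel it: the flange rests on the tips 28 mm above its seat and sinks in within 0.1 rad of a match.
- bar_mid (a point): Middle of the upper face of the yellow press bar on the robot side of the station: flat bar 220 mm long (along the station's y), 30 mm wide, 14 mm thick, upper face about 98 mm above the bench when up. Two arms carry it on a parallel shaft 64 mm behind it and 78 mm above the bench. It swings down about 18 mm to a rigid stop.
- press_bar: The yellow press bar: origin at its middle, y along it (left), z out of its upper face. It takes about 9 N at its middle to move and stays where it is left. Its shaft can twist (8 N m per rad): pushed away from its middle, the nearer end runs ahead. More than 35 N is ramming it.
- bar_swing (a joint): Swing of the press bar, rad: 0 up, grows as it is pressed, 0.28 at the stop; it drives the two clamps.
- bar_twist (a joint): Uneven travel of the press bar, rad: 0 when both ends are level, positive when the right-hand end (-y) is lower; 0.01 rad is 2 mm between the ends.
- clamp_left (a joint): Left swing clamp (steel arm on a vertical post), rad: 0 open (arm pointing away from the robot), 1.57 with its arm over the flange's rim, 1.5 mm above it. Moved by the bar only.
- clamp_right (a joint): Right swing clamp, the same.
- elbow_mid (a point): Bystander: steel 90 degree pipe elbow, 48 mm diameter, about 100 x 100 mm, lying flat; point at half its height.
- magnet: Bystander: red welding magnet, 124 x 67 x 20 mm, origin at the centre of its underside.
- wrench: Bystander: steel wrench, 200 mm long, lying along its x axis.
- hammer: Bystander: hammer, 260 mm long, lying along its x axis.
- brush: Bystander: wire brush with wooden back, 240 mm long along its x axis, 34 mm high.
- spray: Bystander: standing spray can with green label, 60 mm diameter, 170 mm tall, origin at the centre of its foot.
- nipple: Bystander: short steel pipe standing on end, 60 mm diameter, 110 mm tall, origin at the centre of its foot.
There are look-alikes about, which are no part of the job. What is shaped like the part that bears flange_mid but blue or turquoise is not meant.

How it is judged:
By the outcome, as a careful person would: the job done as asked, in the order asked, and still so for the second after the job is handed in, with the robot touching nothing.
It also fails if it takes over 58 s, if anything falls off the work surface, if the arm or the gripper's body presses on something with over 40 N, if the wrist force passes 120 N, or if a joint passes its speed limit or range.

## Robot

A 6-joint arm with a two-finger parallel gripper is mounted at the origin on the work surface. World frame = base frame: x ahead of the robot, y to its left, z up, the work surface at z = 0. Lengths are in m, angles in rad, forces in N, time in s.
With the tool pointing down it reaches from about 0.375 to 0.9 m from the base axis. Payload 3.1 kg.
Tool frame: the origin (TCP) lies midway between the tips of the shut fingers; the grasp point (between the pads) lies 19 mm behind it (manip.hold_point_z is the distance from the TCP to the grasp point, in m); x points along the fingers, y is the direction in which the jaws open and shut, and the axes are right-handed (so a half turn about x gives the same grasp; the last joint's range is limited). The gripper opens to 85 mm and grips with 20 to 120 N. Pads are 22 mm wide; open, the fingers measure 114 mm over their backs; the gripper's body (76 mm by 85 mm) begins 54 mm behind the grasp point. The pads swing forward as they close: fully open they stand 13 mm farther back than shut.
Start: joints at [1.069, 0.527, 1.433, -0, 1.181, -0.178], TCP at [0.199, 0.593, 0.231] pointing down, gripper open.
Joint ranges: [-3.08, 3.08], [-0.75, 2.2], [0.22, 2.44], [-1.43, 4.57], [0, 2.65], [-2.85, 2.85]. Speed limits (rad/s): [2.79, 2.79, 3.14, 3.14, 3.14, 3.14].

## Interface

Orientations are given as a unit quaternion [x, y, z, w].
In Python, from station import manip, snapshot gives the robot as it stands.
- The arm moves only by the shell command python3 -m crank 'ROWS' [FORCE]. ROWS is JSON, a list of rows, each a list of 5 numbers: the finger opening in m, from 0 to 0.0854, then the shift along the tool's x, y, z in m, then the turn about the tool's x in rad. In form: [[grip, tx, ty, tz, yaw], ...]. A call has 1 to 5 rows; each row shifts and turns the commanded pose from where the row before left it, along the tool's axes as they then stand; what a row does not reach is not made up. A row lasts 1/10 s, in which the tool goes at most 50 mm and 8.59 degrees, less where a joint would pass 70% of its speed; a pose out of reach is approached as far as the arm can. A call is refused whole if a number of a shift passes 0.05 or a number of a turn 0.15, either way. A call with a gripper value outside its range is refused whole. The fingers move at their own pace and stop on an object; FORCE is the grip in N (left out, the last holds). Time passes only in rows, so rows that do not move let the fingers close. It gives the time, the measured TCP pose, the force and the opening at its end, in the units of the state.
- manip.sense(): the state, without advancing time (a new reading comes with each control period).
- snapshot(name): name is "scene" or "top" or "wrist"; returns a dict with "image" (400x640x3 uint8, blue, green, red), "range_z" (400x640 float32, m along the optical axis (not along the pixel's ray), 0 where there is no reading), "vertical_fov" (degrees; the focal length in pixels is half the picture's height over the tangent of half this angle, whatever the lens; pixels are square), "cx", "cy" (the principal point, pixels), "extrinsics" (4x4, takes a point from world to camera coordinates); the wrist camera has in their place "T_tool_cam" (4x4, takes a point from camera to tool coordinates, whose origin is the TCP and whose axes are the tool frame's). Camera axes: x right, y up, looking along -z (the intrinsics and any distortion apply to the point x, -y, -z); pixel columns grow to the right and rows downward; lengths in m; the calibration is good to about 2 mm. A picture is of the moment at which its call begins: read the wrist's pose just before it.
- manip.sign_off(): hands the job in, once; it reports no verdict.
The state is a dict: "t": time; "q": joint angles; "qd": joint speeds; "tau": joint torques, N m; "tcp_pos": TCP position; "tool_rot": TCP orientation; "force": force on the tool from outside, world axes, zero at the start; "ft_torque": the same for the moment, N m; "finger_gap": opening from 0.0 (shut) to 1.0 (fully open).
Only numpy, scipy, OpenCV 4.12 (cv2) and the standard library are available. Lean on these libraries where they do the work, as an engineer would, in place of code of your own. Each camera call takes 0.05 s, during which the arm holds its last target.

## Working session

There is one attempt and no reset: what is moved stays moved. The work goes in short steps, Python scripts to look and compute and a shell command to move; the robot and the scene stay as the last step left them, time stands still between calls to the robot, and variables do not carry over. Pictures are saved under pics/ and viewed, and the job is handed in when it is done.

```bash
ls; mkdir -p pics; cat > h.py <<'E'
import numpy as np, cv2
from station import manip, snapshot
def f(s): return s["image"].shape[0]/2/np.tan(np.radians(s["vertical_fov"])/2)
def world(s,T=None):
    # per-pixel world points
    z=s["range_z"]; F=f(s); v,u=np.mgrid[0:z.shape[0],0:z.shape[1]]
    P=np.stack([(u-s["cx"])/F*z,-(v-s["cy"])/F*z,-z,np.ones_like(z)],-1)
    M=np.linalg.inv(s["extrinsics"]) if T is None else T
    W=P@np.asarray(M).T
    W[z==0]=np.nan
    return W[...,:3]
E
python3 - <<'E'
from h import *
for n in("scene","top"):
    s=snapshot(n); cv2.imwrite(f"pics/{n}0.png",s["image"]); np.savez(f"pics/{n}0.npz",**{k:v for k,v in s.items()})
    print({k:v for k,v in s.items() if k not in("image","range_z")})
st=manip.sense();print(st, manip.hold_point_z)
E
```

```text
pics
{'vertical_fov': 47.99814738234325, 'cx': 312.8748396000772, 'cy': 196.89581703904554, 'extrinsics': array([[-0.89083202,  0.45414306,  0.01312984,  0.47184157],
       [-0.28131067, -0.57404207,  0.76898635,  0.08621661],
       [ 0.3567669 ,  0.6813441 ,  0.63913035, -1.84570563],
       [ 0.        ,  0.        ,  0.        ,  1.        ]])}
{'vertical_fov': 49.88843638323134, 'cx': 317.242535551535, 'cy': 194.7758752305319, 'extrinsics': array([[ 0.07002935, -0.99754244, -0.00222812, -0.01838107],
       [ 0.97257559,  0.06777967,  0.22249189, -0.52908729],
       [-0.22179408, -0.01774797,  0.97493199, -1.63294656],
       [ 0.        ,  0.        ,  0.        ,  1.        ]])}
{'t': 0.1, 'q': array([ 1.06850735e+00,  5.28375054e-01,  1.43376305e+00, -1.77888168e-05,
        1.18139917e+00, -1.78472517e-01]), 'qd': array([ 8.72269075e-05, -2.94649403e-03, -4.99269072e-03,  5.15848517e-06,
       -6.05376697e-04,  1.95441172e-03]), 'tau': array([-4.47111561e-04, -4.43307066e+01, -1.78586662e+01, -2.29974812e-04,
        3.85032239e-03, -2.97473065e-06]), 'tcp_pos': array([0.19851559, 0.59196316, 0.23043387]), 'tool_rot': array([ 0.11333443,  0.69808297, -0.11463447,  0.69763487]), 'force': array([ 0.09406226, -0.44442316,  0.3522529 ]), 'ft_torque': array([-0.01047272,  0.03164947,  0.0394924 ]), 'finger_gap': 1.001484185000736} 0.0187
```

View pics/scene0.png

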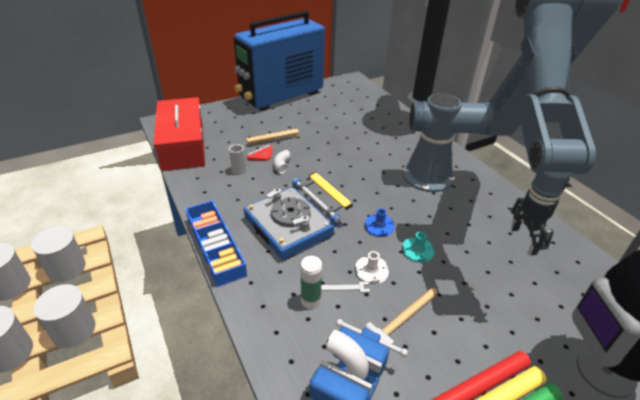

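View pics/top0.png

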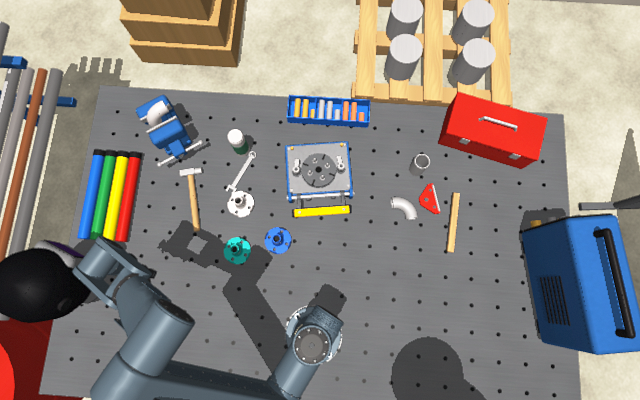

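The flange (aluminium/white) is at top px (239,203), the station at (319,170) with the yellow bar at (322,211); turquoise and blue look-alikes are at (237,250) and (278,240).

```bash
python3 - <<'E'
from h import *
s=dict(np.load("pics/top0.npz")); W=world(s); im=s["image"]
c=cv2.resize(im[120:270,200:400],None,fx=4,fy=4,interpolation=cv2.INTER_CUBIC); cv2.imwrite("pics/tc.png",c)
for n,(u,v) in dict(fl=(239,203),bar=(322,211),fp=(319,170),bench=(300,300),bench2=(150,250),bench3=(480,250),barL=(297,212),barR=(349,209)).items(): print(n,W[v,u].round(3))
def reg(u0,u1,v0,v1,z0,z1):
    w=W[v0:v1,u0:u1]; m=(w[...,2]>z0)&(w[...,2]<z1); return w[m], m
p,m=reg(222,258,188,222,.06,.09); print("stub",len(p),p.mean(0),p.min(0),p.max(0))
p,m=reg(222,258,188,222,.008,.03); print("disc",len(p),p.mean(0),p.min(0),p.max(0))
hsv=cv2.cvtColor(im,cv2.COLOR_BGR2HSV); y=(hsv[...,0]>22)&(hsv[...,0]<34)&(hsv[...,1]>150)&(hsv[...,2]>120); y[:200]=0;y[222:]=0;y[:,:285]=0;y[:,360:]=0
p=W[y]; p=p[p[:,2]>.085]; print("bar",len(p),p.mean(0),p.min(0),p.max(0)); 
r=cv2.minAreaRect((p[:,:2]*1000).astype(np.float32)); print(r)
w=W[130:215,280:360]; 
for a,b in((.05,.07),(.07,.09),(.09,.12)):
    m=(w[...,2]>a)&(w[...,2]<b); print(a,b,m.sum(),w[m].mean(0))
s2=dict(np.load("pics/scene0.npz")); W2=world(s2)
for n,(u,v) in dict(fl=(373,258),bench=(350,210)).items(): print(n,W2[v,u].round(3))
c=cv2.resize(s2["image"][160:300,230:440],None,fx=3.8,fy=3.8,interpolation=cv2.INTER_CUBIC); cv2.imwrite("pics/sc.png",c)
E
```

```text
fl [0.472 0.319 0.074]
bar [ 0.459 -0.005  0.096]
fp [0.625 0.018 0.081]
bench [0.122 0.057 0.004]
bench2 [0.272 0.664 0.003]
bench3 [ 0.364 -0.639 -0.001]
barL [0.448 0.09  0.098]
barR [ 0.474 -0.107  0.092]
stub 36 [0.48440298 0.32567945 0.07029373] [0.46779216 0.30963048 0.0603458 ] [0.50158367 0.34186126 0.07860734]
disc 402 [0.48451941 0.3253311  0.01472031] [0.40739143 0.27022973 0.00801644] [0.55136689 0.39127103 0.02950752]
bar 388 [ 0.45965837 -0.00179001  0.09592978] [ 0.43221794 -0.10750511  0.08558527] [0.48559638 0.1025906  0.10620547]
((460.4430236816406, -2.4655609130859375), (30.96802520751953, 209.67308044433594), 7.857609748840332)
0.05 0.07 2121 [0.64104653 0.02348271 0.06001766]
0.07 0.09 1261 [0.59707318 0.01708732 0.08090828]
0.09 0.12 643 [0.51772125 0.00150622 0.09871146]
fl [0.493 0.337 0.074]
bench [0.396 0.042 0.001]
```

View pics/tc.png

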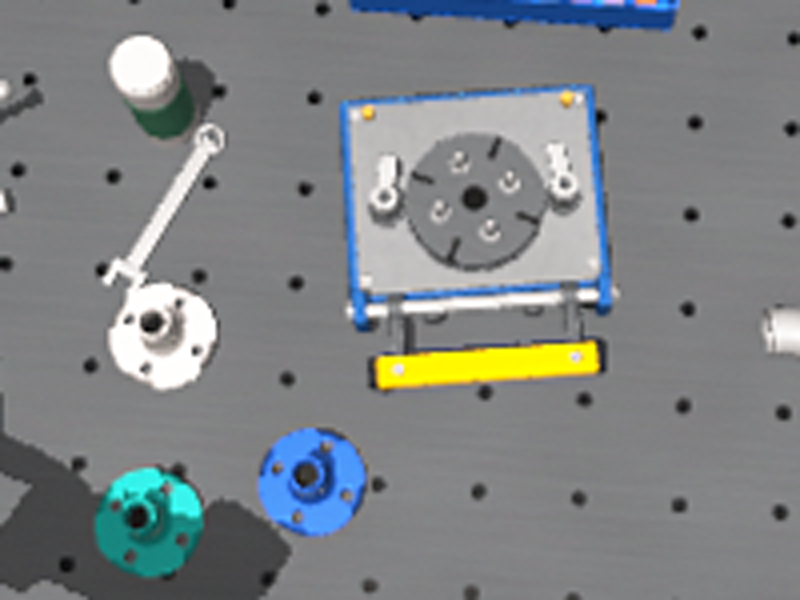

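View pics/sc.png

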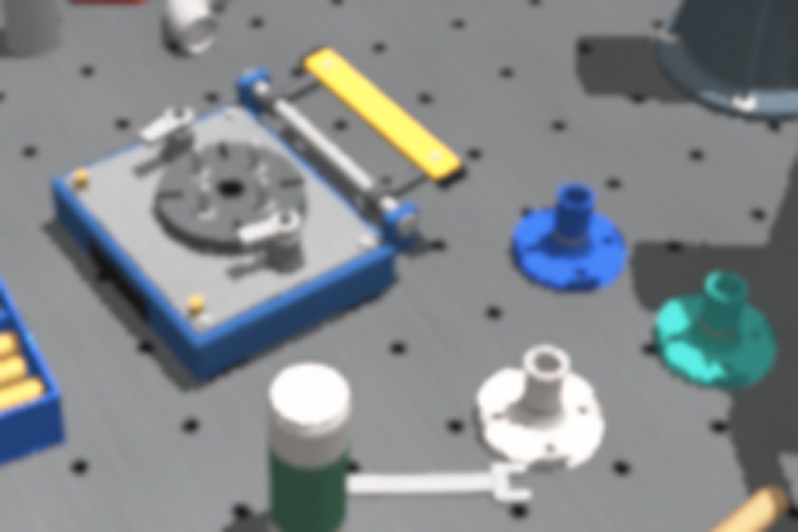

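```bash
cat >> h.py <<'E'
from scipy.spatial.transform import Rotation as Ro
def state():
    st=manip.sense(); R=Ro.from_quat(st["tool_rot"]).as_matrix(); return st,R,st["tcp_pos"]
def to(target):
    st,R,p=state(); d=R.T@(np.array(target)-p); print("tool shift",d.round(4)); return d
def pr():
    st,R,p=state(); print("t",round(st["t"],2),"tcp",p.round(4),"F",st["force"].round(2),"M",st["ft_torque"].round(2),"gap",round(st["finger_gap"],3),"q",st["q"].round(3)); print(R.round(3))
def wrist(name):
    st,R,p=state(); s=snapshot("wrist"); T=np.eye(4);T[:3,:3]=R;T[:3,3]=p
    s["T"]=T@s["T_tool_cam"]; cv2.imwrite(f"pics/{name}.png",s["image"]); np.savez(f"pics/{name}.npz",**s); return s
E
python3 - <<'E'
from h import *
pr(); to([.485,.326,.28]); s=wrist("w0"); print(s["T_tool_cam"].round(3), s["vertical_fov"])
E
```

```text
t 0.1 tcp [0.1985 0.592  0.2304] F [ 0.09 -0.44  0.35] M [-0.01  0.03  0.04] gap 1.001 q [ 1.069  0.528  1.434 -0.     1.181 -0.178]
[[-0.001  0.318  0.948]
 [-0.002  0.948 -0.318]
 [-1.    -0.002 -0.   ]]
tool shift [-0.0494 -0.1611  0.3562]
[[ 0.001  0.262 -0.965 -0.143]
 [ 1.    -0.001  0.001 -0.   ]
 [-0.001 -0.965 -0.262 -0.066]
 [ 0.     0.     0.     1.   ]] 58.070667477563816
```

View pics/w0.png

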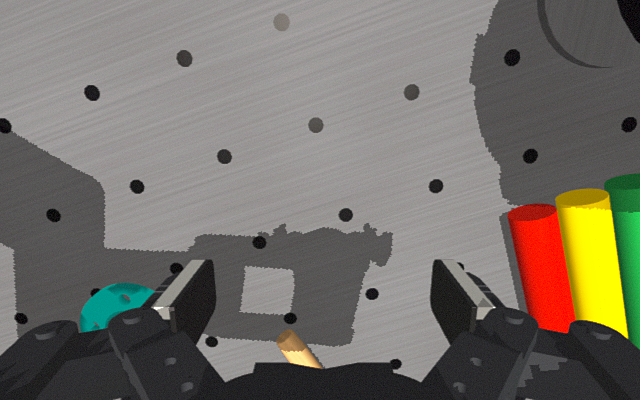

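```bash
python3 -m crank '[[0.085,-0.01,-0.03,0.04,0],[0.085,-0.01,-0.033,0.045,0],[0.085,-0.01,-0.033,0.045,0],[0.085,-0.01,-0.033,0.045,0],[0.085,-0.01,-0.02,0.045,0]]' 40; python3 -m crank '[[0.085,0,-0.012,0.045,0],[0.085,0,0,0.045,0],[0.085,0,0,0,0]]'; python3 - <<'E'
from h import *
pr(); to([.485,.326,.28]); s=wrist("w1")
W=world(s,s["T"]); 
E
```

```text
t: 0.65
tcp_pos: [0.3472, 0.396, 0.2775]
tool_rot: [0.113, 0.699, -0.114, 0.697]
force: [1.3, 0.1, -0.4]
finger_gap: 0.991
t: 0.95
tcp_pos: [0.4351, 0.3563, 0.2777]
tool_rot: [0.116, 0.696, -0.116, 0.699]
force: [0.5, 1.0, 0.0]
finger_gap: 0.995
t 0.95 tcp [0.4351 0.3563 0.2777] F [0.51 0.98 0.02] M [-0.03  0.01 -0.04] gap 0.995 q [ 0.488  0.389  1.539 -0.002  1.209 -0.752]
[[ 0.004  0.324  0.946]
 [ 0.     0.946 -0.324]
 [-1.     0.002  0.004]]
tool shift [-0.0021 -0.0125  0.057 ]
```

View pics/w1.png

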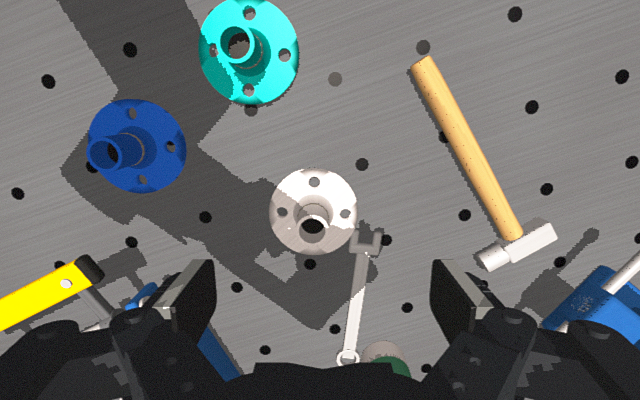

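```bash
python3 - <<'E'
from h import *
s=dict(np.load("pics/w1.npz")); W=world(s,s["T"]); im=s["image"]
w=W[150:270,255:372]; 
m=(w[...,2]>.060)&(w[...,2]<.085); p=w[m]; print("stubtop",len(p),p.mean(0),p.min(0),p.max(0)); print(cv2.minEnclosingCircle((p[:,:2]*1000).astype(np.float32)))
m=(w[...,2]>.009)&(w[...,2]<.02); q=w[m]; print("disc z",np.median(q[:,2])); r=np.hypot(*(q[:,:2]-p[:,:2].mean(0)).T); q=q[r<.06]
print("disc",cv2.minEnclosingCircle((q[:,:2]*1000).astype(np.float32)))
g=cv2.cvtColor(im,cv2.COLOR_BGR2GRAY)
c=cv2.resize(im[150:280,250:390],None,fx=5,fy=5,interpolation=cv2.INTER_CUBIC)[:600]; cv2.imwrite("pics/w1c.png",c)
# project to plane z=.014 for holes
F=f(s);T=s["T"]
def pl(u,v,z):
    d=T[:3,:3]@np.array([(u-s["cx"])/F,-(v-s["cy"])/F,-1]); o=T[:3,3]; return o+d*(z-o[2])/d[2]
print("bench med",np.nanmedian(W[60:140,330:400,2]))
for h in((314,182),(282,212),(345,213)): print(h,pl(*h,.014).round(4))
E
```

```text
stubtop 562 [0.48417171 0.32701003 0.07109924] [0.46776407 0.30990624 0.06003209] [0.50145785 0.34378384 0.07682976]
((484.8558349609375, 326.8353576660156), 17.426471710205078)
disc z 0.014361808805803233
disc ((487.80340576171875, 328.9282531738281), 56.08777618408203)
bench med 0.0003768324506827625
(314, 182) [0.4497 0.3404 0.014 ]
(282, 212) [0.4715 0.2929 0.014 ]
(345, 213) [0.4966 0.3627 0.014 ]
```

View pics/w1c.png

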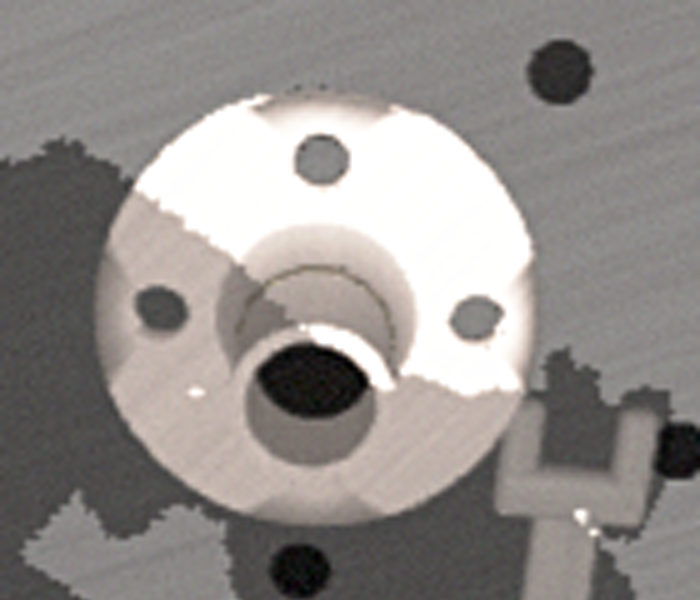

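```bash
python3 - <<'E'
from h import *
s=dict(np.load("pics/top0.npz")); W=world(s); w=W[125:160,225:250]; m=w[...,2]>.1; print("spray",w[m].mean(0))
to([.4845,.327,.14]);to([.4845,.327,.039])
E
```

```text
spray [0.70548806 0.33979215 0.15555335]
tool shift [ 0.1372 -0.0115  0.0595]
tool shift [ 0.2382 -0.0116  0.0594]
```

```bash
python3 -m crank '[[0.085,0.02,-0.006,0.03,0],[0.085,0.03,-0.006,0.03,0],[0.085,0.03,0,0,0],[0.085,0.03,0,0,0],[0.085,0.02,0,0,0]]'; python3 -c "
from h import *
pr();to([.4845,.327,.039])"
```

```text
t: 1.5
tcp_pos: [0.4798, 0.3279, 0.1451]
tool_rot: [0.113, 0.699, -0.114, 0.696]
force: [0.7, -0.8, -0.7]
finger_gap: 0.992
t 1.5 tcp [0.4798 0.3279 0.1451] F [ 0.65 -0.81 -0.74] M [-0.04  0.04 -0.01] gap 0.992 q [ 4.070e-01  5.820e-01  1.621e+00  1.000e-03  9.430e-01 -8.410e-01]
[[-0.005  0.317  0.948]
 [-0.002  0.948 -0.317]
 [-1.    -0.003 -0.004]]
tool shift [0.1061 0.001  0.0052]
```

```bash
python3 -m crank '[[0.085,0.03,0.0,0.004,0],[0.085,0.03,0,0,0],[0.085,0.025,0,0,0],[0.085,0.013,0,0,0],[0.085,0,0,0,0]]'; python3 -c "
from h import *
pr();to([.4845,.327,.039])"
```

```text
t: 2.0
tcp_pos: [0.4839, 0.3266, 0.0477]
tool_rot: [0.113, 0.699, -0.114, 0.696]
force: [-0.4, -0.4, 0.2]
finger_gap: 0.997
t 2.0 tcp [0.4839 0.3266 0.0477] F [-0.4  -0.42  0.24] M [-0.01 -0.03  0.  ] gap 0.997 q [ 0.402  0.735  1.665  0.     0.746 -0.846]
[[-0.005  0.317  0.948]
 [-0.002  0.948 -0.317]
 [-1.    -0.003 -0.004]]
tool shift [0.0087 0.0006 0.0005]
```

```bash
python3 -m crank '[[0.085,0.008,0.0006,0.0005,0],[0.06,0,0,0,0],[0.03,0,0,0,0],[0.02,0,0,0,0],[0.02,0,0,0,0]]' 70; python3 -m crank '[[0.02,0,0,0,0],[0.02,0,0,0,0]]'; python3 -c "
from h import *
pr()"
```

```text
t: 2.5
tcp_pos: [0.4874, 0.3271, 0.0426]
tool_rot: [0.114, 0.697, -0.114, 0.698]
force: [-0.2, -0.3, 1.7]
finger_gap: 0.374
t: 2.7
tcp_pos: [0.4874, 0.3271, 0.0426]
tool_rot: [0.114, 0.697, -0.114, 0.698]
force: [-0.2, -0.4, 5.2]
finger_gap: 0.377
t 2.7 tcp [0.4874 0.3271 0.0426] F [-0.25 -0.4   5.19] M [-0.05  0.11  0.01] gap 0.377 q [ 0.401  0.745  1.663 -0.     0.732 -0.846]
[[ 0.001  0.318  0.948]
 [ 0.     0.948 -0.318]
 [-1.     0.001  0.001]]
```

```bash
python3 -m crank '[[0.02,-0.01,0,0,0],[0.02,-0.02,0,0,0],[0.02,-0.03,0,0,0],[0.02,-0.04,0,0,0],[0.02,-0.04,0,0,0]]'; python3 -m crank '[[0.02,-0.04,0,0,0],[0.02,-0.03,0,0,0],[0.02,0,0,0,0]]'; python3 - <<'E'
from h import *
pr(); wrist("w2")
E
```

```text
t: 3.2
tcp_pos: [0.4855, 0.3265, 0.1818]
tool_rot: [0.113, 0.699, -0.115, 0.697]
force: [1.4, 0.2, -3.9]
finger_gap: 0.378
t: 3.5
tcp_pos: [0.4891, 0.3281, 0.256]
tool_rot: [0.116, 0.695, -0.112, 0.701]
force: [0.9, 0.2, -4.5]
finger_gap: 0.377
t 3.5 tcp [0.4891 0.3281 0.256 ] F [ 0.88  0.15 -4.53] M [ 0.01 -0.05 -0.05] gap 0.377 q [ 0.401  0.447  1.505  0.     1.18  -0.846]
[[ 0.009  0.318  0.948]
 [ 0.004  0.948 -0.318]
 [-1.     0.007  0.007]]
```

View pics/w2.png

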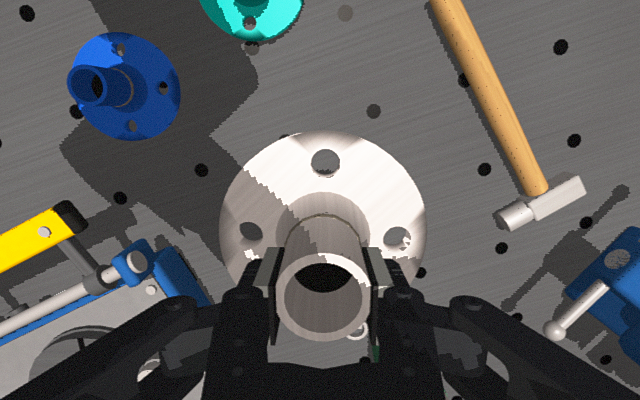

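```bash
python3 - <<'E'
from h import *
s=dict(np.load("pics/top0.npz"));F=f(s);T=np.linalg.inv(s["extrinsics"])
def pl(u,v,z):
    d=T[:3,:3]@np.array([(u-s["cx"])/F,-(v-s["cy"])/F,-1]); o=T[:3,3]; return o+d*(z-o[2])/d[2]
tc=lambda u,v:(u/4+200-.375,v/4+120-.375)
print("hole",pl(*tc(475,198),.08))
P=np.array([pl(*tc(*c),.11) for c in((460,162),(510,182),(490,231),(440,211))]); print(P.round(4),P.mean(0))
for i in(0,1): d=P[i]-P[i+2]; print(np.degrees(np.arctan2(d[1],d[0])),np.linalg.norm(d))
for c in((375,372),(603,357)):print(pl(*tc(*c),.098))
print("plate edges",[pl(*tc(*c),.08)[:2].round(4) for c in((404,200),(547,200),(475,132),(475,270))])
E
```

```text
hole [0.62818363 0.02102047 0.08      ]
[[ 0.6547  0.0375  0.11  ]
 [ 0.6379 -0.0123  0.11  ]
 [ 0.5875  0.0037  0.11  ]
 [ 0.6041  0.0532  0.11  ]] [0.62104856 0.02053558 0.11      ]
26.667843666731642 0.07524594294087984
-62.71036283843435 0.07373026095008826
[0.44445769 0.10369054 0.098     ]
[ 0.47408917 -0.11208568  0.098     ]
plate edges [array([0.6213, 0.0907]), array([ 0.6311, -0.0499]), array([0.6962, 0.0258]), array([0.5553, 0.0159])]
```

```bash
python3 -m crank '[[0.02,0,-0.02,0.018,0],[0.02,0,-0.034,0.032,0],[0.02,0,-0.034,0.032,0],[0.02,0,-0.034,0.032,0],[0.02,0,-0.034,0.032,0]]'; python3 -m crank '[[0.02,0,-0.034,0.032,0],[0.02,0,-0.034,0.032,0],[0.02,0,-0.034,0.032,0],[0.02,0,-0.034,0.032,0],[0.02,0,-0.025,0.024,0]]';python3 -m crank '[[0.02,0,0,0,0.13],[0.02,0,0,0,0.13],[0.02,0,0,0,0.13],[0.02,0,0,0,0.13],[0.02,0,0,0,0.13]]'; python3 -m crank '[[0.02,0,0,0,0.12],[0.02,0,0,0,0],[0.02,0,0,0,0]]'; python3 - <<'E'
from h import *
pr(); wrist("w3")
E
```

```text
t: 4.05
tcp_pos: [0.5739, 0.131, 0.2478]
tool_rot: [0.113, 0.7, -0.114, 0.695]
force: [0.6, 0.6, -3.8]
finger_gap: 0.378
t: 4.55
tcp_pos: [0.6675, -0.0711, 0.247]
tool_rot: [0.115, 0.7, -0.115, 0.695]
force: [0.0, 0.1, -4.9]
finger_gap: 0.375
t: 5.05
tcp_pos: [0.6662, -0.0679, 0.2467]
tool_rot: [0.332, 0.627, -0.333, 0.621]
force: [-0.5, -0.9, -4.9]
finger_gap: 0.379
t: 5.35
tcp_pos: [0.6671, -0.068, 0.2485]
tool_rot: [0.366, 0.606, -0.368, 0.603]
force: [0.4, 0.3, -5.4]
finger_gap: 0.377
t 5.35 tcp [ 0.6671 -0.068   0.2485] F [ 0.35  0.29 -5.43] M [ 0.02 -0.02  0.02] gap 0.377 q [-0.268  0.577  1.286  0.     1.285 -0.747]
[[-0.005  0.887  0.461]
 [ 0.001  0.461 -0.887]
 [-1.    -0.004 -0.004]]
```

View pics/w3.png

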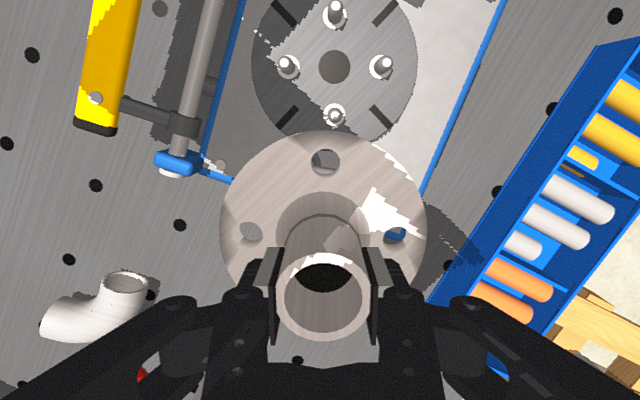

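```bash
python3 - <<'E'
from h import *
s=dict(np.load("pics/w3.npz"));im=s["image"]
cv2.imwrite("pics/w3c.png",cv2.resize(im[0:145,240:430],None,fx=4,fy=4,interpolation=cv2.INTER_CUBIC))
cv2.imwrite("pics/w3d.png",cv2.resize(im[125:345,210:435],None,fx=2.7,fy=2.7,interpolation=cv2.INTER_CUBIC))
W=world(s,s["T"])
for c in((334,13),(288,66),(381,67),(334,116)):
    w=W[max(c[1]-9,0):c[1]+9,c[0]-9:c[0]+9].reshape(-1,3); t=w[w[:,2]>.104]; print(c,len(t),t.mean(0).round(4),t[:,2].max())
E
```

```text
(334, 13) 147 [0.6126 0.0535 0.1082] 0.11265157239345142
(288, 66) 160 [0.5968 0.0044 0.1084] 0.11205080551099117
(381, 67) 138 [0.6618 0.038  0.1083] 0.11224317037024589
(334, 116) 152 [ 0.6466 -0.0111  0.1081] 0.11222815496125987
```

View pics/w3c.png

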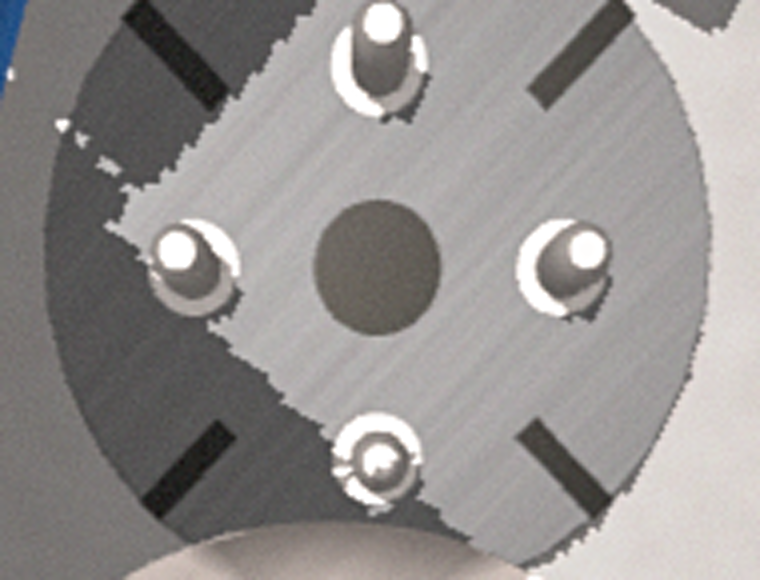

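View pics/w3d.png

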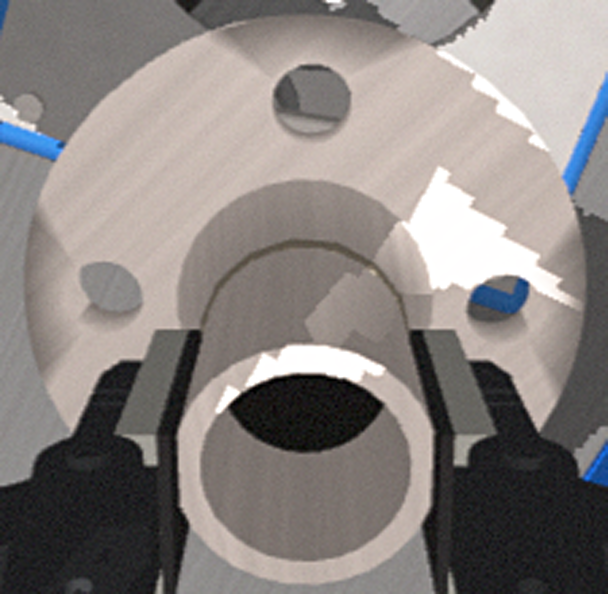

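```bash
cat > m3.py <<'E'
from h import *
s=dict(np.load("pics/w3.npz"));F=f(s);T=s["T_tool_cam"]
def plx(u,v,x):
    d=T[:3,:3]@np.array([(u-s["cx"])/F,-(v-s["cy"])/F,-1]); o=T[:3,3]; return o+d*(x-o[0])/d[0]
Wt=world(s,T)
print("disc top x", np.median(Wt[145:155,290:310,0]), "rim z near", np.median(Wt[170:190,270:300,0]))
S=np.array([plx(u/4+240-.375,v/4-.375,.1385) for u,v in((381,22),(179,248),(381,460),(585,248))])
print(S.round(4),"C",S.mean(0).round(4)); 
for i in(0,1):
    d=S[i]-S[i+2]; print("len",np.hypot(d[1],d[2]),"ang y->z deg",np.degrees(np.arctan2(d[2],d[1]))%90)
dt=.0286
H=np.array([plx(u/2.7+210-.3,v/2.7+125-.3,dt) for u,v in((312,94),(111,287),(499,298))])
print(H.round(4)); c=(H[1]+H[2])/2; print("C",c, np.linalg.norm(H[1]-H[2]),np.linalg.norm(H[0]-c))
for d in(H[0]-c,H[2]-H[1]): print(np.degrees(np.arctan2(d[2],d[1]))%90)
E
python3 m3.py
```

```text
disc top x 0.028249855216637573 rim z near nan
[[ 0.1385  0.0082 -0.1344]
 [ 0.1385 -0.0283 -0.0971]
 [ 0.1385  0.0089 -0.0596]
 [ 0.1385  0.0458 -0.0972]] C [ 0.1385  0.0087 -0.0971]
len 0.07478602723318764 ang y->z deg 89.4429288339873
len 0.07417790457279166 ang y->z deg 89.959325869259
[[ 0.0286  0.0011 -0.0412]
 [ 0.0286 -0.0363 -0.005 ]
 [ 0.0286  0.0362 -0.0029]]
C [ 2.86000000e-02 -6.90460874e-05 -3.96636632e-03] 0.07254257534520282 0.03720508873023246
1.7866684675230857
1.6463234313918373
```

```bash
python3 -m crank '[[0.02,0,0.004,-0.03,0],[0.02,0,0.005,-0.04,0],[0.02,0,0,-0.023,0],[0.02,0,0,0,-0.035],[0.02,0,0,0,0]]'; python3 -m crank '[[0.02,0,0,0,0]]'; python3 - <<'E'
from h import *
pr()
s=dict(np.load("pics/w3.npz")); T=s["T"]@np.linalg.inv(s["T_tool_cam"])
c=(T@np.array([.1385,.0087,-.0971,1]))[:3]; print("stud tips world",c.round(4))
st,R,p=state(); print("flange foot now", (p+R@np.array([.0422,0,-.0038])).round(4)); print("rel tool", (R.T@(c-p)).round(4))
wrist("w4")
E
```

```text
t: 5.9
tcp_pos: [0.6333, 0.0193, 0.2514]
tool_rot: [0.356, 0.611, -0.356, 0.611]
force: [0.5, -0.2, -5.5]
finger_gap: 0.38
t: 6.0
tcp_pos: [0.634, 0.0182, 0.2515]
tool_rot: [0.357, 0.61, -0.357, 0.611]
force: [0.3, -0.7, -4.9]
finger_gap: 0.379
t 6.0 tcp [0.634  0.0182 0.2515] F [ 0.26 -0.67 -4.87] M [-0.05 -0.03 -0.05] gap 0.379 q [-1.470e-01  5.200e-01  1.386e+00 -1.000e-03  1.236e+00 -6.590e-01]
[[ 0.     0.872  0.49 ]
 [-0.001  0.49  -0.872]
 [-1.     0.     0.001]]
stud tips world [0.6293 0.0224 0.1103]
flange foot now [0.6322 0.0215 0.2093]
rel tool [ 0.1411 -0.0021 -0.0061]
```

View pics/w4.png

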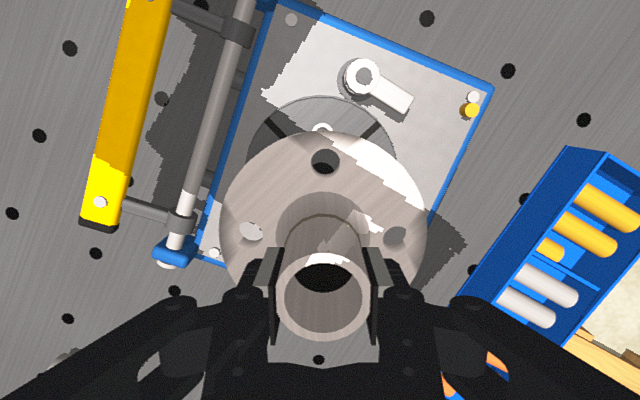

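```bash
python3 -m crank '[[0.02,0.02,0,0,0],[0.02,0.03,0,0,0],[0.02,0.02,0,0,0],[0.02,0.01,0,0,0],[0.02,0,0,0,0]]'; python3 - <<'E'
from h import *
pr()
c=np.array([.6293,.0224,.1103])
st,R,p=state(); print("rel tool", (R.T@(c-p)).round(4))
s=wrist("w5"); cv2.imwrite("pics/w5c.png",cv2.resize(s["image"][115:280,210:435],None,fx=3.5,fy=3.5,interpolation=cv2.INTER_CUBIC))
E
```

```text
t: 6.55
tcp_pos: [0.6331, 0.0179, 0.1698]
tool_rot: [0.357, 0.611, -0.358, 0.609]
force: [0.4, -0.4, -4.9]
finger_gap: 0.38
t 6.55 tcp [0.6331 0.0179 0.1698] F [ 0.39 -0.37 -4.94] M [-0.01  0.03 -0.01] gap 0.38 q [-0.148  0.61   1.466 -0.     1.069 -0.659]
[[-0.003  0.872  0.489]
 [ 0.     0.489 -0.872]
 [-1.    -0.003 -0.002]]
rel tool [ 0.0595 -0.0009 -0.0056]
```

View pics/w5c.png

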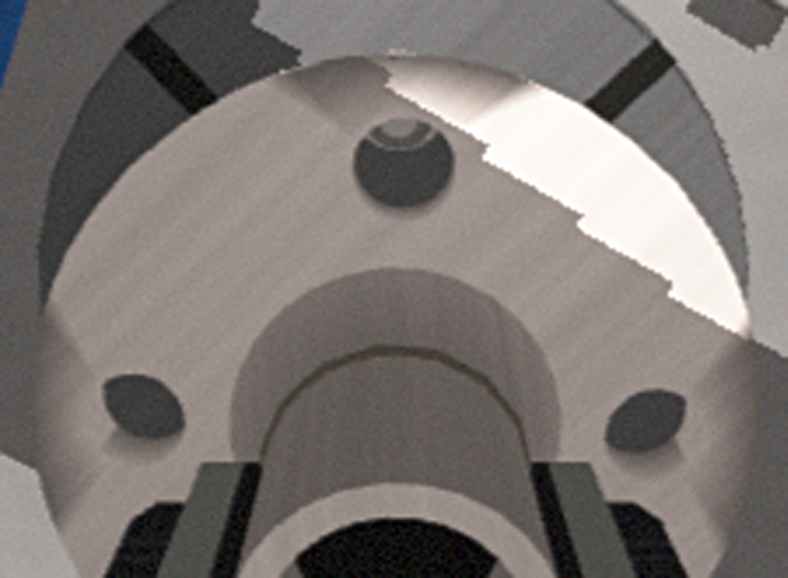

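```bash
python3 - <<'E'
from h import *
s=dict(np.load("pics/w5.npz"));F=f(s);T=s["T_tool_cam"]
def plx(u,v,x):
    d=T[:3,:3]@np.array([(u-s["cx"])/F,-(v-s["cy"])/F,-1]); o=T[:3,3]; return o+d*(x-o[0])/d[0]
k=lambda u,v:(u/3.5+210-.36,v/3.5+115-.36)
for x in(.057,.0595): print("stud",plx(*k(402,117),x).round(4))
for x in(.0286,): print("hole",plx(*k(404,160),x).round(4), [plx(*k(*h),x).round(4) for h in((145,405),(646,418))])
E
```

```text
stud [ 0.057   0.0008 -0.0434]
stud [ 0.0595  0.0008 -0.0432]
hole [ 0.0286  0.001  -0.0408] [array([ 0.0286, -0.0362, -0.0054]), array([ 0.0286,  0.036 , -0.0035])]
```

```bash
python3 -m crank '[[0.02,0.006,-0.0005,-0.0023,0],[0.02,0.008,0,0,0],[0.02,0.004,0,0,0],[0.02,0.004,0,0,0],[0.02,0,0,0,0]]'; python3 - <<'E'
from h import *
pr()
s=wrist("w6"); cv2.imwrite("pics/w6c.png",cv2.resize(s["image"][115:280,210:435],None,fx=3.5,fy=3.5,interpolation=cv2.INTER_CUBIC))
E
```

```text
t: 7.1
tcp_pos: [0.6319, 0.0203, 0.1489]
tool_rot: [0.357, 0.611, -0.357, 0.61]
force: [-0.2, -0.3, -4.7]
finger_gap: 0.378
t 7.1 tcp [0.6319 0.0203 0.1489] F [-0.15 -0.31 -4.71] M [-0.03 -0.05  0.  ] gap 0.378 q [-0.144  0.635  1.487 -0.     1.022 -0.656]
[[-0.001  0.872  0.49 ]
 [ 0.     0.49  -0.872]
 [-1.    -0.001 -0.001]]
```

View pics/w6c.png

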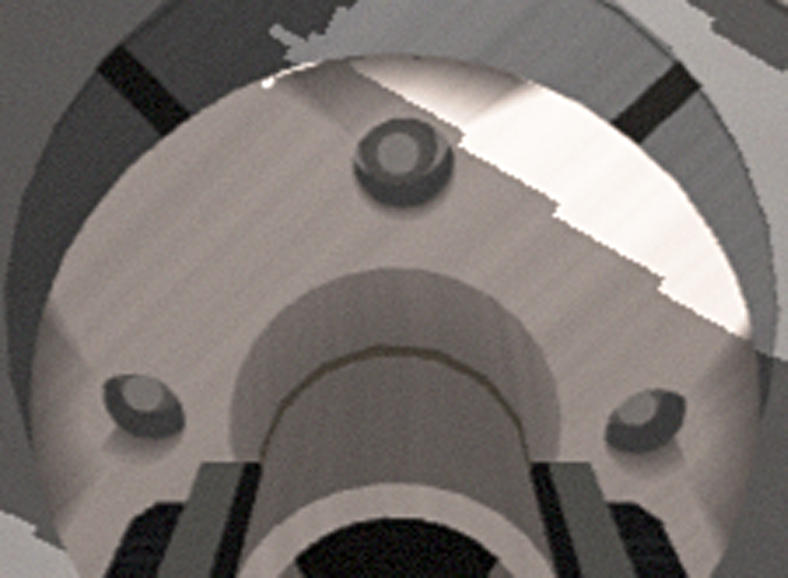

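Stud tips are visible and centred in the three visible holes; descend.

```bash
python3 -m crank '[[0.02,0.004,0,0,0],[0.02,0.004,0,0,0],[0.02,0.004,0,0,0],[0.02,0.003,0,0,0],[0.02,0,0,0,0]]'; python3 - <<'E'
from h import *
pr()
s=wrist("w7"); cv2.imwrite("pics/w7c.png",cv2.resize(s["image"][115:280,210:435],None,fx=3.5,fy=3.5,interpolation=cv2.INTER_CUBIC))
E
```

```text
t: 7.65
tcp_pos: [0.632, 0.0202, 0.1338]
tool_rot: [0.357, 0.611, -0.357, 0.61]
force: [0.6, 0.8, -5.0]
finger_gap: 0.378
t 7.65 tcp [0.632  0.0202 0.1338] F [ 0.58  0.78 -4.97] M [-0.    0.12  0.01] gap 0.378 q [-0.144  0.654  1.497 -0.     0.991 -0.656]
[[-0.001  0.872  0.49 ]
 [ 0.     0.49  -0.872]
 [-1.    -0.001 -0.001]]
```

View pics/w7c.png

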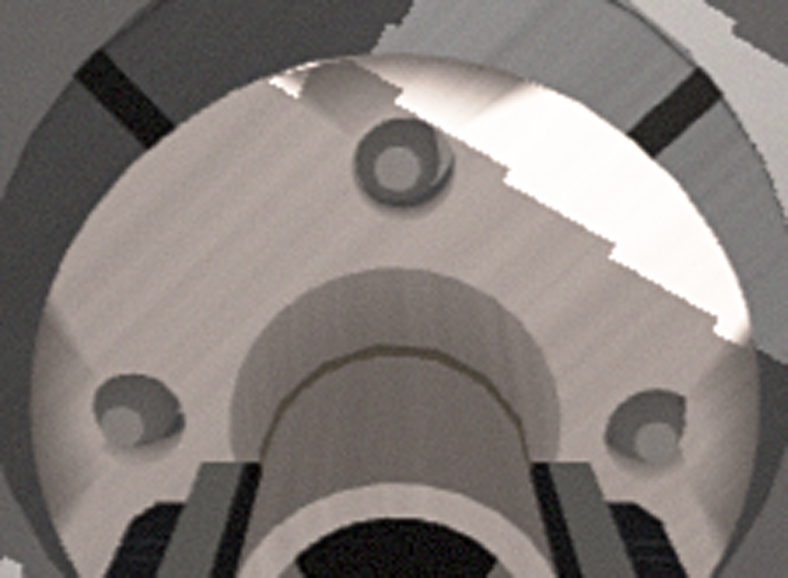

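```bash
python3 -m crank '[[0.02,0.003,-0.0005,0,0],[0.02,0.003,0,0,0],[0.02,0.002,0,0,0],[0.02,0.0015,0,0,0],[0.02,0,0,0,0]]'; python3 -c "
from h import *
pr()"
```

```text
t: 8.2
tcp_pos: [0.6317, 0.02, 0.1247]
tool_rot: [0.357, 0.61, -0.357, 0.61]
force: [-0.8, 1.0, -5.6]
finger_gap: 0.38
t 8.2 tcp [0.6317 0.02   0.1247] F [-0.78  1.   -5.62] M [0.09 0.09 0.04] gap 0.38 q [-0.145  0.666  1.504  0.     0.972 -0.657]
[[-0.     0.872  0.49 ]
 [ 0.     0.49  -0.872]
 [-1.    -0.    -0.   ]]
```

```bash
python3 -m crank '[[0.02,0.001,0,0,0],[0.02,0.001,0,0,0],[0.02,0,0,0,0]]';  python3 -m crank '[[0.02,0.001,0,0,0],[0.02,0,0,0,0]]'; python3 -c "
from h import *
pr()"
```

```text
t: 8.5
tcp_pos: [0.6318, 0.02, 0.1229]
tool_rot: [0.357, 0.61, -0.357, 0.61]
force: [-0.1, 0.5, -5.1]
finger_gap: 0.373
t: 8.7
tcp_pos: [0.6318, 0.0201, 0.1227]
tool_rot: [0.357, 0.61, -0.357, 0.61]
force: [-3.2, 1.3, 0.7]
finger_gap: 0.377
t 8.7 tcp [0.6318 0.0201 0.1227] F [-3.18  1.25  0.7 ] M [0.23 0.41 0.09] gap 0.377 q [-0.145  0.669  1.506  0.     0.967 -0.657]
[[ 0.     0.872  0.49 ]
 [ 0.     0.49  -0.872]
 [-1.     0.     0.   ]]
```

```bash
python3 -m crank '[[0.02,0.001,0,0,0],[0.02,0,0,0,0]]';  python3 -c "
from h import *
pr()"; python3 -m crank '[[0.045,0,0,0,0],[0.055,0,0,0,0],[0.055,0,0,0,0],[0.055,0,0,0,0]]'; python3 -c "
from h import *
pr();s=wrist('w8')"
```

```text
t: 8.9
tcp_pos: [0.6318, 0.0201, 0.1226]
tool_rot: [0.357, 0.61, -0.357, 0.61]
force: [-3.5, 1.5, 5.0]
finger_gap: 0.376
t 8.9 tcp [0.6318 0.0201 0.1226] F [-3.52  1.47  5.  ] M [0.18 0.72 0.01] gap 0.376 q [-0.145  0.669  1.506  0.     0.967 -0.657]
[[ 0.     0.872  0.49 ]
 [-0.     0.49  -0.872]
 [-1.     0.     0.   ]]
t: 9.3
tcp_pos: [0.6324, 0.0197, 0.1211]
tool_rot: [0.357, 0.61, -0.357, 0.611]
force: [0.3, 0.1, -1.0]
finger_gap: 0.646
t 9.3 tcp [0.6324 0.0197 0.1211] F [ 0.34  0.11 -0.99] M [0.03 0.02 0.05] gap 0.646 q [-0.145  0.671  1.506 -0.     0.964 -0.657]
[[ 0.001  0.872  0.49 ]
 [-0.     0.49  -0.872]
 [-1.     0.001  0.001]]
```

View pics/w8.png

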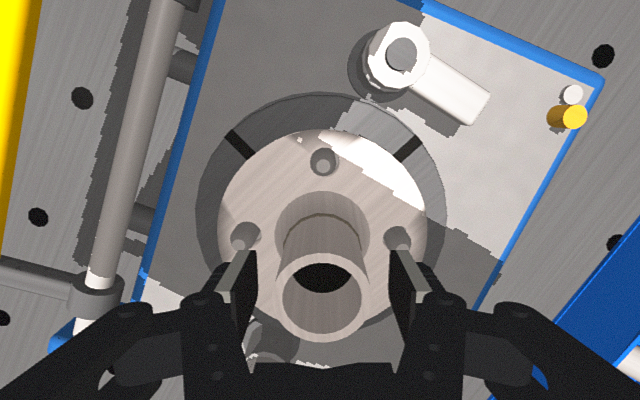

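```bash
python3 -m crank '[[0.07,0,0,0,0],[0.07,-0.01,0,0,0],[0.07,-0.02,0,0,0],[0.07,-0.03,0,0,0],[0.07,-0.04,0,0,0]]'; python3 -m crank '[[0.07,-0.04,0,0,0],[0.07,-0.02,0,0,0],[0.05,0,0,-0.02,0],[0.02,0,0,-0.02,0],[0.0,0,0,0,0]]'; python3 - <<'E'
from h import *
pr();s=wrist('w9');W=world(s,s["T"]); 
c=np.array([.630,.0224]); r=np.hypot(W[...,0]-c[0],W[...,1]-c[1])
for n,a,b,z0,z1 in(("disc",.028,.05,.085,.105),("plate",.055,.066,.07,.09),("stubtop",0,.02,.14,.17)):
    m=(r>a)&(r<b)&(W[...,2]>z0)&(W[...,2]<z1); p=W[m]; A=np.c_[p[:,:2]-c,np.ones(len(p))]; co=np.linalg.lstsq(A,p[:,2],rcond=None)[0]; print(n,len(p),np.median(p[:,2]).round(4),co.round(4),p.mean(0).round(4))
E
```

```text
t: 9.85
tcp_pos: [0.6306, 0.0201, 0.221]
tool_rot: [0.357, 0.612, -0.358, 0.609]
force: [0.9, -0.4, -0.9]
finger_gap: 0.818
t: 10.35
tcp_pos: [0.6086, 0.0583, 0.2793]
tool_rot: [0.356, 0.613, -0.357, 0.609]
force: [-0.3, 0.5, 0.7]
finger_gap: 0.314
t 10.35 tcp [0.6086 0.0583 0.2793] F [-0.27  0.46  0.72] M [-0.   -0.01 -0.05] gap 0.314 q [-8.800e-02  4.620e-01  1.408e+00  1.000e-03  1.278e+00 -6.030e-01]
[[-0.006  0.87   0.493]
 [ 0.002  0.493 -0.87 ]
 [-1.    -0.004 -0.004]]
disc 4427 0.0945 [-0.0021  0.0016  0.0947] [0.6254 0.0295 0.0947]
plate 3196 0.0805 [-0.0006 -0.0014  0.0805] [0.6219 0.0374 0.0805]
stubtop 953 0.1536 [ 0.0037 -0.0036  0.151 ] [0.6301 0.0221 0.151 ]
```

View pics/w9.png

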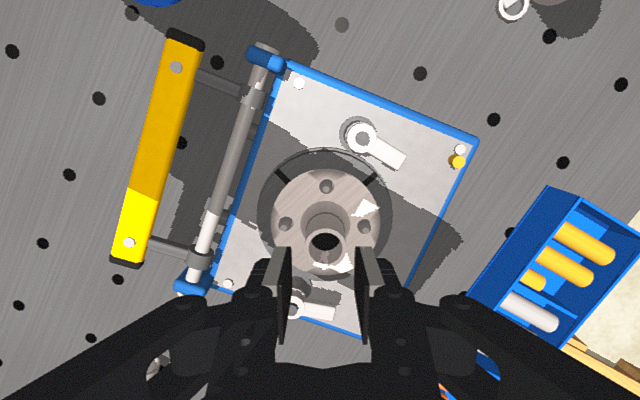

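```bash
python3 - <<'E'
from h import *
s=dict(np.load("pics/w9.npz"));W=world(s,s["T"]);F=f(s);T=s["T"]
def pl(u,v,z):
    d=T[:3,:3]@np.array([(u-s["cx"])/F,-(v-s["cy"])/F,-1]); o=T[:3,3]; return o+d*(z-o[2])/d[2]
w=W[20:275,100:215]; m=(w[...,2]>.085)&(w[...,2]<.11)&(w[...,0]<.5); mm=m.astype(np.uint8)
n,l,st,ce=cv2.connectedComponentsWithStats(mm); k=1+np.argmax(st[1:,4]); p=w[l==k]; p=p[np.abs(p[:,2]-np.median(p[:,2]))<.006]
print(len(p),np.median(p[:,2]),p.mean(0)); print(cv2.minAreaRect((p[:,:2]*1000).astype(np.float32)))
a,b=pl(176,67,.097),pl(129,242,.097); print("bolts",a,b,(a+b)/2,np.linalg.norm(a-b),np.degrees(np.arctan2(a[0]-b[0],-(a[1]-b[1]))))
A=np.c_[p[:,:2]-p[:,:2].mean(0),np.ones(len(p))]; print(np.linalg.lstsq(A,p[:,2],rcond=None)[0])
to([*((a+b)/2)[:2],.2])
E
```

```text
8542 0.09660780037944677 [0.46165267 0.00807925 0.09637235]
((465.38458251953125, -0.9604721069335938), (39.76015090942383, 227.3603973388672), 9.055109977722168)
bolts [0.45039911 0.08205639 0.097     ] [ 0.47456767 -0.08664482  0.097     ] [ 0.46248339 -0.00229422  0.097     ] 0.17042364350793926 -171.84714039111446
[-0.13639162 -0.02070127  0.09637235]
tool shift [ 0.0799 -0.157  -0.0206]
```

```bash
python3 -m crank '[[0,0,-0.03,-0.004,0],[0,0,-0.04,-0.005,0],[0,0,-0.04,-0.005,0],[0,0,-0.03,-0.004,0],[0,0,-0.017,-0.003,0.12]]' 40; python3 -m crank '[[0,0.03,0,0,0.125],[0,0.03,0,0,0.125],[0,0.03,0,0,0],[0,0.01,0,0,0],[0,0,0,0,0]]'; python3 - <<'E'
from h import *
pr(); s=wrist("w10"); W=world(s,s["T"]); st,R,p=state(); print(np.degrees(np.arctan2(R[1,1],R[0,1])))
to([.4625,-.0018,.12])
E
```

```text
t: 10.9
tcp_pos: [0.4617, -0.0038, 0.2796]
tool_rot: [0.393, 0.589, -0.395, 0.586]
force: [0.3, 0.1, -0.6]
finger_gap: 0.002
t: 11.4
tcp_pos: [0.4636, -0.0034, 0.1792]
tool_rot: [0.462, 0.536, -0.464, 0.533]
force: [0.6, 0.1, 0.1]
finger_gap: -0.0
t 11.4 tcp [ 0.4636 -0.0034  0.1792] F [0.61 0.11 0.12] M [ 0.01 -0.03 -0.  ] gap -0.0 q [-0.249  0.397  1.879 -0.     0.872 -0.391]
[[-0.005  0.99   0.142]
 [ 0.001  0.142 -0.99 ]
 [-1.    -0.005 -0.002]]
8.15754605839585
tool shift [ 0.0605 -0.0019 -0.0021]
```

View pics/w10.png

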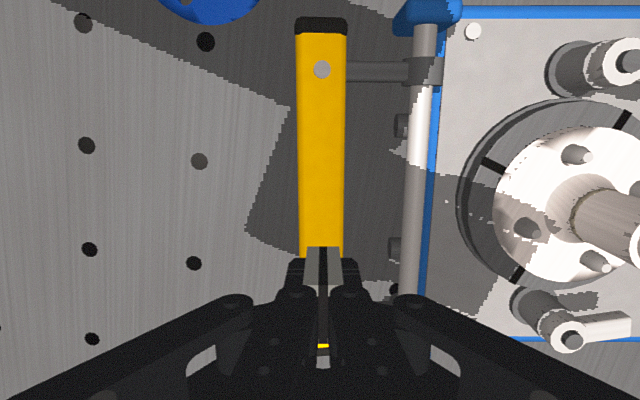

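```bash
python3 - <<'E'
from h import *
s=dict(np.load("pics/w10.npz"));F=f(s);T=s["T_tool_cam"]
def plx(u,v,x):
    d=T[:3,:3]@np.array([(u-s["cx"])/F,-(v-s["cy"])/F,-1]); o=T[:3,3]; return o+d*(x-o[0])/d[0]
for x in(.081,.083): print(plx(322,69,x).round(4),plx(321,17,x).round(4),plx(297,200,x).round(4),plx(345,200,x).round(4))
E
```

```text
[ 0.081  -0.0004 -0.0867] [ 0.081  -0.0009 -0.1143] [ 0.081  -0.0164 -0.0076] [ 0.081   0.0144 -0.0076]
[ 0.083  -0.0004 -0.0869] [ 0.083  -0.001  -0.1147] [ 0.083  -0.0166 -0.007 ] [ 0.083   0.0146 -0.0071]
```

```bash
python3 -m crank '[[0,0.02,-0.0008,-0.002,0],[0,0.03,0,0,0],[0,0.015,0,0,0],[0,0.004,0,0,0],[0,0,0,0,0]]'; python3 -c "
from h import *
pr()"
```

```text
t: 11.95
tcp_pos: [0.4648, -0.002, 0.1126]
tool_rot: [0.463, 0.534, -0.463, 0.535]
force: [-0.1, -0.3, -0.4]
finger_gap: 0.001
t 11.95 tcp [ 0.4648 -0.002   0.1126] F [-0.14 -0.3  -0.42] M [ 0.02 -0.01 -0.02] gap 0.001 q [-0.246  0.519  1.938 -0.     0.684 -0.388]
[[ 0.001  0.99   0.142]
 [-0.     0.142 -0.99 ]
 [-1.     0.001  0.   ]]
```

```bash
python3 -m crank '[[0,0.004,0,0,0],[0,0.004,0,0,0],[0,0.003,0,0,0],[0,0.002,0,0,0]]'; python3 -m crank '[[0,0.002,0,0,0],[0,0.002,0,0,0]]'; python3 -c "
from h import *
pr()"
```

```text
t: 12.35
tcp_pos: [0.4641, -0.0019, 0.0991]
tool_rot: [0.463, 0.534, -0.463, 0.534]
force: [1.0, -0.5, -0.2]
finger_gap: -0.002
t: 12.55
tcp_pos: [0.4639, -0.002, 0.0953]
tool_rot: [0.463, 0.534, -0.463, 0.534]
force: [-2.9, -0.2, 10.2]
finger_gap: -0.003
t 12.55 tcp [ 0.4639 -0.002   0.0953] F [-2.88 -0.17 10.24] M [-0.08  0.52  0.01] gap -0.003 q [-0.246  0.553  1.95  -0.     0.639 -0.388]
[[-0.     0.99   0.142]
 [-0.     0.142 -0.99 ]
 [-1.    -0.     0.   ]]
```

```bash
for i in 1 2; do python3 -m crank '[[0,0.0015,0,0,0],[0,0.0015,0,0,0],[0,0.0015,0,0,0],[0,0.0015,0,0,0]]'; done; python3 - <<'E'
from h import *
pr(); wrist("w11")
E
```

```text
t: 12.95
tcp_pos: [0.4627, -0.002, 0.0897]
tool_rot: [0.462, 0.535, -0.464, 0.534]
force: [-4.8, -1.9, 11.4]
finger_gap: -0.001
t: 13.35
tcp_pos: [0.4621, -0.0021, 0.0838]
tool_rot: [0.462, 0.535, -0.464, 0.534]
force: [-4.8, -3.0, 13.7]
finger_gap: -0.003
t 13.35 tcp [ 0.4621 -0.0021  0.0838] F [-4.79 -3.03 13.67] M [-0.42  0.81  0.05] gap -0.003 q [-0.246  0.576  1.959 -0.002  0.61  -0.388]
[[-0.004  0.99   0.143]
 [-0.     0.143 -0.99 ]
 [-1.    -0.004 -0.   ]]
```

View pics/w11.png

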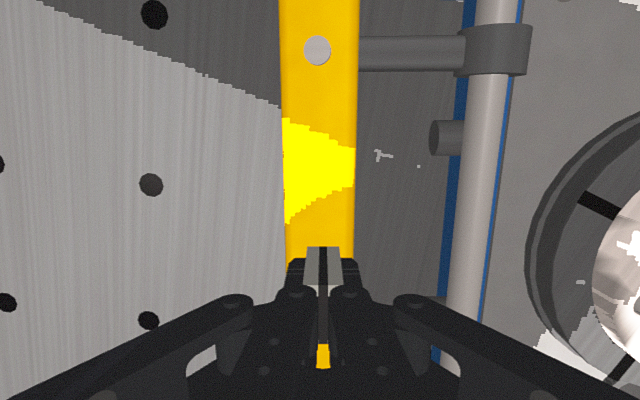

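```bash
cat > tw.py <<'E'
from h import *
import sys
def tw(name):
    s=dict(np.load(f"pics/{name}.npz"));W=world(s,s["T"]);im=s["image"]
    hsv=cv2.cvtColor(im,cv2.COLOR_BGR2HSV); y=(hsv[...,0]>20)&(hsv[...,0]<34)&(hsv[...,1]>150)&(hsv[...,2]>90); y[245:]=0; y[:,:270]=0;y[:,370:]=0
    p=W[y]; p=p[np.isfinite(p[:,2])]; p=p[np.abs(p[:,2]-np.median(p[:,2]))<.01]
    a=np.radians(8.0); c=np.array([.4625,-.002]); d=p[:,:2]-c; bx=d@[np.cos(a),np.sin(a)]; by=d@[-np.sin(a),np.cos(a)]
    co=np.linalg.lstsq(np.c_[bx,by,np.ones(len(p))],p[:,2],rcond=None)[0]; print(name,len(p),"slope x,y, z mid",co.round(4),by.min(),by.max())
    b=W[np.isfinite(W[...,2])&(np.abs(W[...,2])<.01)]; k=np.linalg.lstsq(np.c_[b[:,:2],np.ones(len(b))],b[:,2],rcond=None)[0]; print("bench plane",k.round(4))
for n in sys.argv[1:]: tw(n)
E
python3 tw.py w10 w11
```

```text
w10 9735 slope x,y, z mid [-0.099  -0.0013  0.0963] -0.0264134376391771 0.10539689587244795
bench plane [-0.0009 -0.0007  0.0009]
w11 17540 slope x,y, z mid [ 0.0652 -0.0026  0.084 ] 0.0076048346705784985 0.10284905188988383
bench plane [-0.0009 -0.0009  0.0009]
```

```bash
python3 -m crank '[[0,0.001,0,0,0],[0,0.001,0,0,0],[0,0.001,0,0,0]]'; python3 -m crank '[[0,0.001,0,0,0],[0,0.001,0,0,0]]'; python3 -c "
from h import *
pr()"
```

```text
t: 13.7
tcp_pos: [0.4619, -0.0021, 0.0807]
tool_rot: [0.462, 0.535, -0.464, 0.533]
force: [-5.1, -1.7, 11.8]
finger_gap: -0.002
t: 13.9
tcp_pos: [0.4619, -0.0021, 0.0795]
tool_rot: [0.462, 0.535, -0.464, 0.534]
force: [-8.4, -2.9, 27.4]
finger_gap: 0.001
t 13.9 tcp [ 0.4619 -0.0021  0.0795] F [-8.39 -2.89 27.43] M [-0.42  1.23  0.02] gap 0.001 q [-0.246  0.585  1.962 -0.002  0.598 -0.388]
[[-0.004  0.99   0.143]
 [-0.     0.143 -0.99 ]
 [-1.    -0.004 -0.   ]]
```

```bash
python3 -m crank '[[0,0,0,0,0]]'; python3 - <<'E'
from h import *
pr(); wrist("w12"); s=snapshot("top"); cv2.imwrite("pics/t1.png",cv2.resize(s["image"][120:230,260:380],None,fx=5,fy=5,interpolation=cv2.INTER_CUBIC))
E
python3 tw.py w12
```

```text
t: 14.0
tcp_pos: [0.4619, -0.0021, 0.0797]
tool_rot: [0.462, 0.535, -0.464, 0.534]
force: [-7.1, -1.9, 21.8]
finger_gap: 0.001
t 14.0 tcp [ 0.4619 -0.0021  0.0797] F [-7.1  -1.92 21.82] M [-0.5   1.13 -0.06] gap 0.001 q [-0.246  0.584  1.962 -0.002  0.599 -0.388]
[[-0.004  0.99   0.143]
 [-0.     0.143 -0.99 ]
 [-1.    -0.004 -0.   ]]
w12 17574 slope x,y, z mid [ 0.1093 -0.0006  0.0798] 0.006509114651703747 0.10329526981970881
bench plane [-0.001  -0.0009  0.0009]
```

View pics/t1.png

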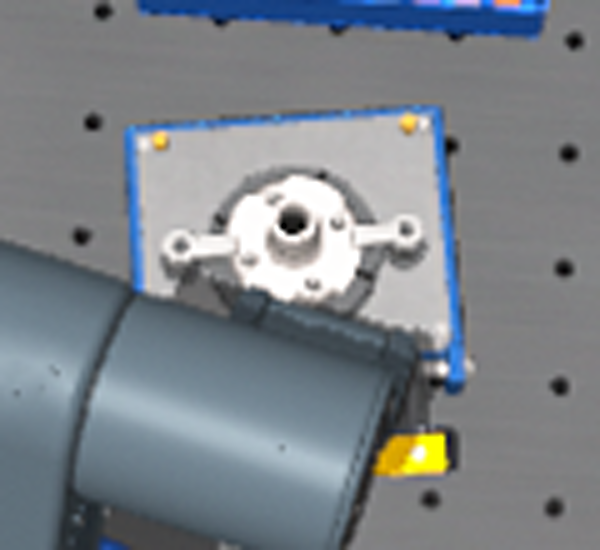

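```bash
python3 -m crank '[[0,0.0006,0,0,0],[0,0,0,0,0]]'; python3 -c "
from h import *
pr()"
```

```text
t: 14.3
tcp_pos: [0.462, -0.0021, 0.0795]
tool_rot: [0.462, 0.535, -0.464, 0.534]
force: [-7.8, -3.6, 25.8]
finger_gap: 0.001
t 14.3 tcp [ 0.462  -0.0021  0.0795] F [-7.8  -3.63 25.8 ] M [-0.38  1.26 -0.01] gap 0.001 q [-0.246  0.584  1.962 -0.002  0.598 -0.388]
[[-0.003  0.99   0.143]
 [-0.001  0.143 -0.99 ]
 [-1.    -0.003  0.   ]]
```

Rigid stop reached (force rises, no motion). Retract and check.

```bash
python3 -m crank '[[0,-0.003,0,0,0],[0,-0.01,0,0,0],[0,-0.03,0,0,0],[0,-0.04,0,0,0],[0,-0.04,0,0,0]]'; python3 -m crank '[[0,-0.04,0,0,0],[0,-0.02,0,0.03,0],[0,0,0,0.04,0],[0,0,0,0.04,0],[0,0,0,0,0]]'; python3 - <<'E'
from h import *
pr(); wrist("w13"); s=snapshot("top"); cv2.imwrite("pics/t2.png",cv2.resize(s["image"][100:280,160:480],None,fx=2.5,fy=2.5,interpolation=cv2.INTER_CUBIC))
s=snapshot("scene"); cv2.imwrite("pics/s2.png",cv2.resize(s["image"][120:320,200:470],None,fx=2.9,fy=2.9,interpolation=cv2.INTER_CUBIC))
E
```

```text
t: 14.8
tcp_pos: [0.4637, -0.0018, 0.2017]
tool_rot: [0.463, 0.535, -0.463, 0.534]
force: [1.1, -0.4, 0.0]
finger_gap: -0.007
t: 15.3
tcp_pos: [0.4815, -0.1154, 0.2614]
tool_rot: [0.464, 0.531, -0.464, 0.535]
force: [0.5, 0.2, 0.6]
finger_gap: -0.001
t 15.3 tcp [ 0.4815 -0.1154  0.2614] F [0.54 0.2  0.56] M [0.   0.03 0.  ] gap -0.001 q [-0.46   0.312  1.718 -0.002  1.107 -0.597]
[[ 0.004  0.991  0.137]
 [-0.003  0.137 -0.991]
 [-1.     0.003  0.004]]
```

View pics/w13.png

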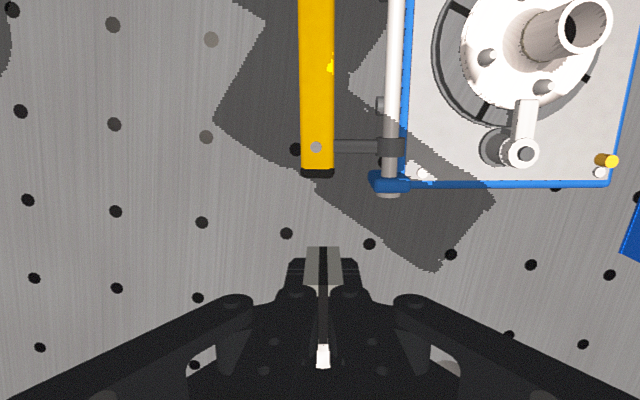

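View pics/s2.png

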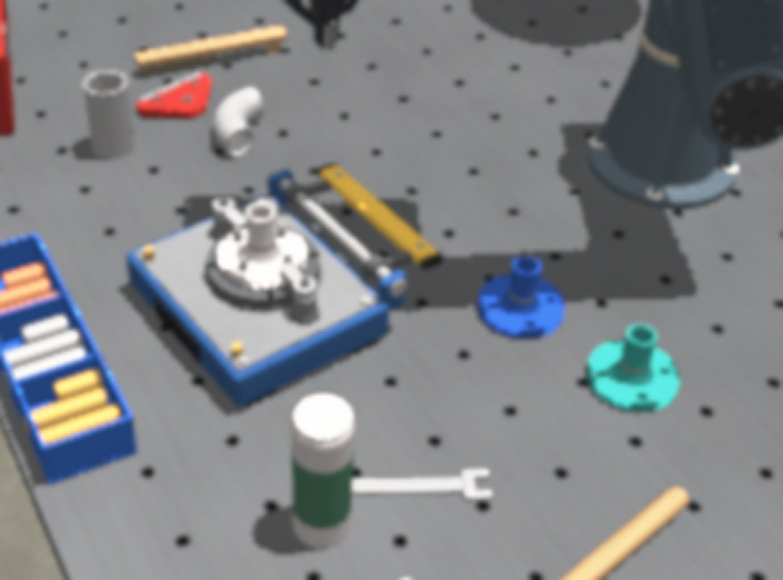

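```bash
python3 - <<'E'
from h import *
s=dict(np.load("pics/w13.npz"));W=world(s,s["T"]);w=W[2:165,303:331].reshape(-1,3); a=np.radians(8.0); d=w[:,:2]-[.4625,-.002]
bx=d@[np.cos(a),np.sin(a)]; by=d@[-np.sin(a),np.cos(a)]; ok=np.isfinite(w[:,2])&(abs(w[:,2]-.08)<.01)
co=np.linalg.lstsq(np.c_[bx,by,np.ones(len(w))][ok],w[ok,2],rcond=None)[0]; print("bar slope x,y,z",co.round(4))
c=np.array([.63,.0224]); r=np.hypot(*(W[...,:2]-c).transpose(2,0,1)); m=(r>.028)&(r<.048)&(abs(W[...,2]-.0945)<.006); print("disc",np.median(W[m][:,2]))
m=(r>.056)&(r<.066)&(abs(W[...,2]-.08)<.006); print("plate",np.median(W[m][:,2]))
s=snapshot("top"); W=world(s)
g=snapshot("top")["range_z"]; z0=dict(np.load("pics/top0.npz")); W0=world(z0)
for n,(u0,u1,v0,v1) in dict(wrench=(225,262,150,190),spray=(225,250,125,160),brush=(445,462,190,255),magnet=(420,440,183,215),elbow=(388,418,193,220),nipple=(410,432,150,177),hammer=(178,205,165,230)).items():
    print(n,[np.median(np.abs(s["image"][v0:v1,u0:u1].astype(int)-z0["image"][v0:v1,u0:u1])).round(1), np.mean(np.abs(s["image"][v0:v1,u0:u1].astype(int)-z0["image"][v0:v1,u0:u1])).round(1)])
E
```

```text
bar slope x,y,z [ 0.1278 -0.0022  0.0803]
disc 0.09425089246884011
plate 0.08031318475811278
wrench [np.float64(1.0), np.float64(0.7)]
spray [np.float64(1.0), np.float64(0.6)]
brush [np.float64(1.0), np.float64(0.7)]
magnet [np.float64(1.0), np.float64(0.7)]
elbow [np.float64(1.0), np.float64(0.6)]
nipple [np.float64(1.0), np.float64(0.7)]
hammer [np.float64(1.0), np.float64(5.4)]
```

View pics/t2.png

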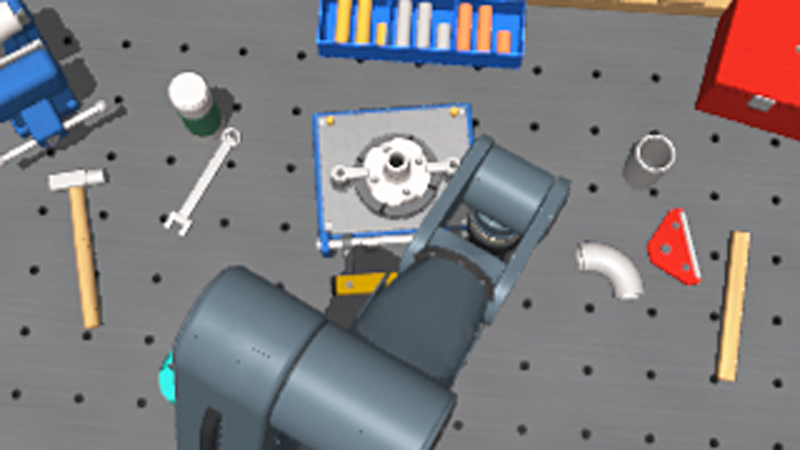

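```bash
python3 -c "
from h import *
pr();print(manip.sign_off())"
```

```text
t 15.55 tcp [ 0.479  -0.1096  0.2602] F [-0.61  0.57 -0.58] M [-0.01  0.01 -0.02] gap 0.003 q [-0.453  0.311  1.724  0.     1.109 -0.596]
[[-0.001  0.99   0.142]
 [ 0.001  0.142 -0.99 ]
 [-1.    -0.001 -0.001]]
the job is handed in; nothing more can be done
None
```

The flange is on the four studs and released, and both swing clamps are closed over it. I handed the job in at about 15.6 s.

**Flange:** I gripped it by the stub and matched it to the stud angle seen by the wrist camera. I then lowered it until it touched the faceplate. The disc top measures 14 mm above the plate, which is what a fully seated flange should show. It lies flat to about 2–3 mrad.

**Press bar:** I pressed it at its middle with the fingers shut until it stopped moving. The last two increments raised the reading by 4 N with no visible travel. The highest reading at the end of a call was about 29 N, under the 35 N ramming limit. I did not see the values between those readings.

**Last checks:**
- The bar is down about 17–18 mm, and the slope along it is about 2 mrad, so the ends are level to roughly 0.5 mm.
- Both clamp arms are over the rim.
- Wrench, spray can, brush, magnet, elbow and nipple look unchanged in the top view. The hammer's patch differs slightly, which I put down to the arm's shadow.
- The arm is clear of everything.

**Disagreement:** the bar's swing estimated from depth slopes came out between 0.21 and 0.26 rad, below the stated 0.28. I gave more weight to the height drop and the rigid stop, because the bar's edges disturb the slope fit.

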